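# Lock the shelf drawer with the slotted disc and bar

### The arm

A 6-joint arm with a two-finger parallel gripper is mounted at the origin on the work surface. World frame = base frame: x ahead of the robot, y to its left, z up, the work surface at z = 0. Lengths are in m, angles in degrees, forces in N, time in s.
With the tool pointing down it reaches from about 0.4 to 0.825 m from the base axis. Payload 7 kg.
Tool frame: the origin (TCP) lies at the very end of the fingers, on their centre line; the grasp point (between the pads) lies 19 mm behind it (r.grasp_offset is the z of the grasp point in the tool frame, in m); z points along the fingers, y is the direction in which the jaws open and shut (so a half turn about z gives the same grasp; the last joint's range is limited). The gripper opens to 88 mm and grips with 3 to 60 N. Pads are 19 mm wide; open, the fingers measure 130 mm over their backs; the gripper's body (78 mm by 193 mm) begins 47 mm behind the grasp point.
Start: joints at [-58.264, 20.546, 0.682, 0, -70.136, -16.507], TCP at [0.177, -0.651, 0.227] pointing down, gripper open.
Joint ranges: [-176.03, 176.03], [-82.01, 121.73], [-58.28, 71.71], [-173.87, 95.51], [-174.79, -0.11], [-173.66, 173.66]. Speed limits (degrees/s): [136.94, 136.94, 172.46, 180, 180, 180].

### API

Orientations are given as [roll, pitch, yaw] about the fixed x, y, z axes, in that order (R = Rz(yaw) Ry(pitch) Rx(roll)).
In Python, from plant import r, capture, calibration, order gives the robot as it stands.
- The arm moves only by the tool servo_tool, never from a script. Its arguments are lists of equal length, an entry for each row: "grip": the closure, from -1 (fully open) to 1 (shut), so that 0 is half open; "translation": the shift along the tool's x, y, z in m, a list of three; "turn": the turn about the tool's z in rad. A call has 1 to 10 rows; each row is the pose to reach, as a shift and turn from the pose commanded when the call began, along the tool's axes at that moment; what a row does not reach only later rows make up. A row lasts 1/12 s, in which the tool goes at most 41.7 mm and 7.16 degrees, less where a joint would pass 70% of its speed; a pose out of reach is approached as far as the arm can. A call with a gripper value outside its range is refused whole. The fingers move at their own pace and stop on an object; "newtons" is the grip in N (left out, the last holds). Time passes only in rows, so rows that repeat a pose let the fingers close. It gives the time, the measured TCP pose, the force and the opening at its end, in the units of the state.
- r.get_state(): the state, without advancing time (a new reading comes with each control period).
- capture(name): name is "scene" or "side" or "wrist"; returns (picture, depth): 480x640x3 uint8, blue, green, red; 480x640 float32, m along the optical axis (not along the pixel's ray), 0 where there is no reading.
- calibration(name): a dict with "fx", "fy", "cx", "cy" (pixels), "view" (4x4, takes a point from world to camera coordinates). Camera axes: x right, y up, looking along -z (the intrinsics and any distortion apply to the point x, -y, -z); pixel columns grow to the right and rows downward; lengths in m; the calibration is good to about 2 mm. A picture is of the moment at which its call begins: read the wrist's pose just before it. calibration takes no time and is no camera call; for the wrist camera it gives the pose at the moment of the call.
- order.close_job(): hands the job in, once; it reports no verdict.
The state is a dict: "time_s": time; "joints": joint angles; "qd": joint speeds; "joint_torque": joint torques, N m; "tcp_pos": TCP position; "eef_rot": TCP orientation; "contact_force": force on the tool from outside, world axes, zero at the start; "moment": the same for the moment, N m; "gripper_width": finger opening in m.
Only numpy, scipy, OpenCV 4.12 (cv2) and the standard library are available. Lean on these libraries where they do the work, as an engineer would, in place of code of your own. Each camera call takes 0.05 s, during which the arm holds its last target.

### The job

Lock the drawer of the white shelf: push the upright pin on the brass disc round until the disc's slot lines up with the steel bar, and only then push the bar by its upright peg straight through the slot and the U-bolt, fully home, until the peg meets the strap. Do it all by pushing with the fingertips; do not lift the bar, keep the drawer shut, and leave the loose things on the shelf and counter where they are.

Things in the scene. Friction and masses are not known exactly. Their poses are not given: they have to be found in the camera images.
- shelf: White plywood shelf unit on the counter, fixed, 260 (x) x 460 (y) x 85 mm high, a shallow drawer with round brass pull in its -x front (robot's side). Its place and yaw vary. Origin: centre of its underside, z up. On its top (85 mm up) the lock lies along the line x = 0; from +y to -y: bar in its guide, strap, brass disc, U-bolt.
- strap (a point): Top centre, 27 mm above the shelf top, of the steel strap that bridges the guide at shelf y = -36 to -22 mm. Its underside is 22 mm above the shelf top: the bar passes with 3 mm to spare, its peg stops there. The guide runs from y = -40 to +165 mm: floor strip 46 mm wide, 5 mm thick, and two rails 17 mm apart, 15 mm above the shelf top, that keep the bar straight. Axes as the shelf's.
- disc_axis (a point): Axis of the brass disc at shelf-top height, at (0, -90) mm in the shelf's frame; fixed to the shelf, axes as the shelf's. The disc is 90 mm across, its top face 24 mm above the shelf top. It turns both ways, stiffly (about 2 N at the pin), and stays where left. End stops keep its pin from going more than 0.6 rad past the shelf's +x or -x direction into the -y side.
- slot (a point): Centre of the disc's top face; turns with the disc. A slot 20 mm wide runs across the disc along this frame's y axis, open above and at both flared ends, 19.5 mm deep, floor level with the guide's. Lined up: this y axis parallel to the shelf's y, either way round. It starts 0.5 rad or more out of line, the pin (on this frame's +x) somewhere on the shelf's +y side of the axis.
- pin (a point): Top centre of the upright round brass pin on the disc's top face, 12 mm in diameter, 28 mm tall, 30 mm from the disc's axis, on the +x axis of the slot's frame. Push it sideways to turn the disc.
- bar: Loose steel bar 172 mm long (y), 14 mm wide, 14 mm high, 0.28 kg or so, lying in the guide; it slides freely along the shelf's y axis. Origin: on its underside, below the peg; its nose is on its -y side. It starts clear of the disc and is pushed 137 to 165 mm to the shelf's -y, until the peg meets the strap (origin then at shelf y = -15 mm).
- peg (a point): Top centre of the upright round steel peg on the bar, 14 mm in diameter, 34 mm tall above the bar's top (48 mm above the bar's underside), 12 mm from the tail end. Push it from its +y side.
- nose (a point): Tip of the bar's tapered nose, at half its height, 160 mm from the peg's axis along the bar's -y axis.
- ubolt (a point): Galvanized U-bolt standing on the drawer, up through a slit in the shelf top, as staple for the bar: 8 mm wire, opening 26 mm wide, top 43 mm above the shelf top. This point: middle of the opening at the bar's height (12 mm above the shelf top), 65 mm to the -y of the disc's axis; axes as the shelf's. With the bar home its nose stands 20 mm beyond, towards -y.
- drawer (a joint): How far the drawer is pulled out towards the shelf's -x, m: 0 = shut (as at the start), 0.08 = end. Stiff, about 3 N.
- anchor_a: Loose orange plastic toggle anchor lying on the shelf top, 41 x 22 x 12 mm, origin under its middle. Bystander.
- anchor_b: The other orange plastic toggle anchor, the same. Bystander.
- dowel: Loose walnut dowel peg standing upright on the shelf top, 16 mm in diameter, 45 mm tall, origin under its middle. Bystander: not the bar's peg.
- bracket: Aluminium L-shaped shelf bracket lying on its side on the shelf top, 64 x 95 x 22 mm, origin under its middle. Bystander.
- screwbox: Closed cardboard box of screws on the counter left of the shelf, 90 x 60 x 45 mm, origin under its middle. Bystander.
- jar: Closed glass jar on the counter right of the shelf, 60 mm in diameter, 80 mm tall, origin under its middle. Bystander.
- driver: Screwdriver with wooden handle lying on the counter right of the shelf, some 200 mm long, origin under its middle. Bystander.
Mind the look-alikes: they are no part of the job. Of the things like the bar, leave any that is purple; of the rest the smaller one is meant.

How it is judged:
By the outcome, as a careful person would: the job done as asked, in the order asked, and still so for the second after the job is handed in, with the robot touching nothing.
It also fails if it takes over 48 s, if anything falls off the work surface, if the arm or the gripper's body presses on something with over 40 N, if the wrist force passes 120 N, or if a joint passes its speed limit or range.

## Working session

There is one attempt and no reset: what is moved stays moved. The work goes in short steps, Python scripts to look and compute and a tool call to move; the robot and the scene stay as the last step left them, time stands still between calls to the robot, and variables do not carry over. Pictures are saved under pics/ and viewed, and the job is handed in when it is done.

Besides the shell and the picture viewer there is one more tool, called after "Request:" by a JSON object that holds its "api" and its "payload", one argument or row to a line. servo_tool: Moves the arm, as the interface text tells. Its arguments: {"type":"object","properties":{"grip":{"type":"array","items":{"type":"number"}},"translation":{"type":"array","items":{"type":"array","items":{"type":"number"}}},"turn":{"type":"array","items":{"type":"number"}},"newtons":{"type":"number"}},"required":["grip","translation","turn"]}

```bash
ls; mkdir -p pics; python3 - <<'E'
from plant import r,capture,calibration
import cv2,numpy as np
print(r.get_state())
for n in("scene","side","wrist"):
    c=calibration(n); p,d=capture(n); cv2.imwrite(f"pics/{n}0.png",p); np.savez(f"{n}0.npz",p=p,d=d,**{k:np.array(v) for k,v in c.items()})
    print(n,c)
E
```

```text
pics
{'time_s': 0.0, 'joints': array([-5.82645869e+01,  2.05914627e+01,  6.34008526e-01, -2.07487813e-02,
       -7.01341303e+01, -1.65065478e+01]), 'qd': array([-0.02212504,  0.06199607, -0.21310114,  0.0626508 ,  0.00809861,
        0.06908381]), 'joint_torque': array([ 2.75812827e-04, -5.82719886e+01,  2.93051594e+01,  6.99706793e+00,
        7.03178113e-03, -9.70552696e-05]), 'tcp_pos': array([ 0.17715677, -0.65084087,  0.22562217]), 'eef_rot': array([ 1.79906648e+02, -7.32278825e-03, -1.64778195e+02]), 'contact_force': array([0.28173899, 0.34889828, 0.16240017]), 'moment': array([ 0.02422423, -0.0454401 , -0.03772524]), 'gripper_width': 0.08758207491914871}
scene {'fx': 505.18169180508085, 'fy': 505.18169180508085, 'cx': 322.6442414910432, 'cy': 236.0636659288308, 'view': array([[ 0.01050637,  0.9999334 , -0.00477534,  0.02204705],
       [-0.80777165,  0.01130202,  0.58938717,  0.29054471],
       [ 0.58940189, -0.00233494,  0.8078366 , -1.66773363],
       [ 0.        ,  0.        ,  0.        ,  1.        ]])}
side {'fx': 472.3822961575835, 'fy': 472.3822961575835, 'cx': 311.4574917077511, 'cy': 244.34509218752794, 'view': array([[-0.92686761, -0.37536431, -0.00425144,  0.40378381],
       [ 0.28607193, -0.71362514,  0.63945447, -0.18107969],
       [-0.24306232,  0.59147341,  0.76881722, -1.0917378 ],
       [ 0.        ,  0.        ,  0.        ,  1.        ]])}
wrist {'fx': 374.15708619757595, 'fy': 374.15708619757595, 'cx': 322.000529521975, 'cy': 239.5645279795944, 'view': array([[-0.26289482,  0.96482212,  0.00214268,  0.67399733],
       [-0.93490203, -0.25419215, -0.24767831,  0.03199167],
       [-0.23842086, -0.06711654,  0.96883996, -0.38937869],
       [ 0.        ,  0.        ,  0.        ,  1.        ]])}
```

View pics/scene0.png

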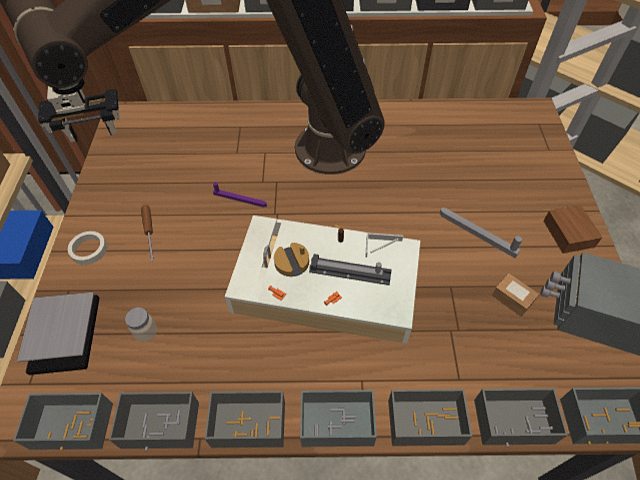

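View pics/side0.png

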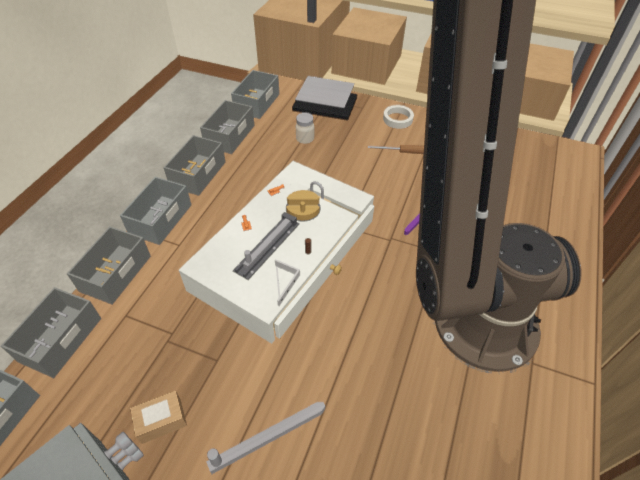

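```bash
python3 - <<'E'
import cv2
a=cv2.imread("pics/scene0.png")[205:350,215:430]; cv2.imwrite("pics/sc.png",cv2.resize(a,None,fx=3.7,fy=3.7,interpolation=cv2.INTER_CUBIC))
a=cv2.imread("pics/side0.png")[155:345,175:385]; cv2.imwrite("pics/si.png",cv2.resize(a,None,fx=3.1,fy=3.1,interpolation=cv2.INTER_CUBIC))
E
```

```text
(no output)
```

View pics/sc.png

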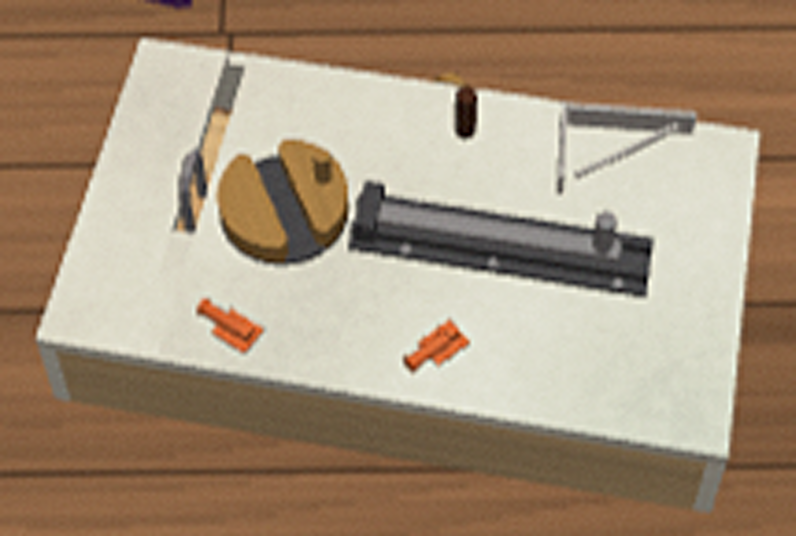

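View pics/si.png

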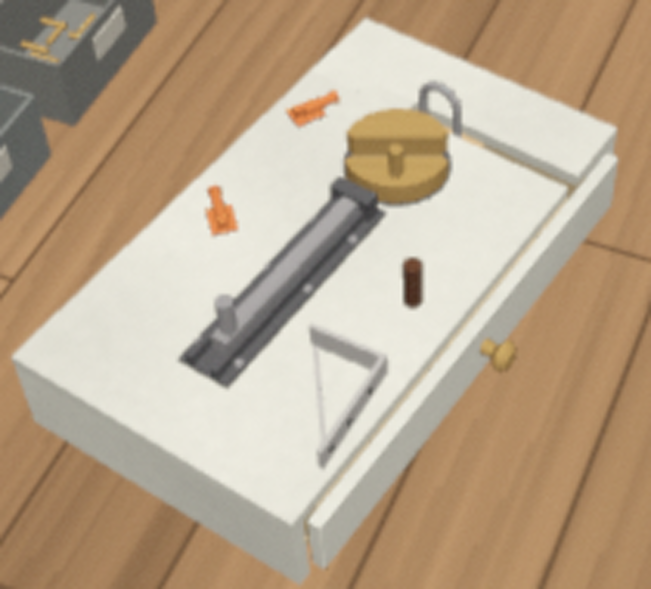

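```bash
cat > h.py <<'E'
import numpy as np,cv2
def load(n,k=0):
    z=np.load(f"{n}{k}.npz"); return z
def ray(z,uv,h):
    V=z['view'];R=V[:3,:3];t=V[:3,3];C=-R.T@t
    uv=np.atleast_2d(uv).astype(float)
    d=np.c_[(uv[:,0]-z['cx'])/z['fx'],-(uv[:,1]-z['cy'])/z['fy'],-np.ones(len(uv))]@R
    s=(h-C[2])/d[:,2]
    return C+s[:,None]*d
def cloud(z):
    d=z['d'];v,u=np.mgrid[:480,:640]
    p=np.stack([(u-z['cx'])/z['fx']*d,-(v-z['cy'])/z['fy']*d,-d],-1)
    V=z['view'];return (p-V[:3,3])@V[:3,:3]
def proj(z,P):
    P=np.atleast_2d(P);V=z['view'];c=P@V[:3,:3].T+V[:3,3]
    return np.c_[z['cx']+z['fx']*c[:,0]/-c[:,2],z['cy']-z['fy']*c[:,1]/-c[:,2]]
E
python3 - <<'E'
from h import *
for n in('scene','side'):
    z=load(n);P=cloud(z);p=z['p'].astype(int)
    m=(z['d']>0)&(abs(P[...,2]-.085)<.006)&(P[...,0]>.3)&(P[...,0]<.85)&(abs(P[...,1])<.45)&(p.min(-1)>140)
    m=cv2.morphologyEx(m.astype(np.uint8),cv2.MORPH_OPEN,np.ones((3,3)))
    nn,l,st,_=cv2.connectedComponentsWithStats(m);k=1+st[1:,4].argmax();m=l==k
    Q=P[m];print(n,len(Q),np.median(Q[:,2]))
    v,u=np.nonzero(m); X=ray(z,np.c_[u,v],.085)[:,:2]
    r=cv2.minAreaRect((X*1000).astype(np.float32));print(r, cv2.boxPoints(r))
# picks
s=load('scene');f=lambda a:np.array(a)/3.7+[215,205]-.36
print('corners',ray(s,f([(143,39),(760,130),(728,458),(38,342)]),.085))
t=load('side');g=lambda a:np.array(a)/3.1+[175,155]-.34
print('corners side',ray(t,g([(367,18),(617,128),(303,522),(15,355)]),.085))
print('pin',ray(s,f((323,160)),.137),ray(t,g((397,145)),.137))
print('peg',ray(s,f((605,216)),.138),ray(t,g((225,299)),.138))
E
```

```text
scene 11899 0.08459654185719721
((520.8405151367188, -19.59857177734375), (459.790283203125, 259.5903015136719), 78.47716522216797) [[ 347.73788 -218.93254]
 [ 602.0961  -270.7879 ]
 [ 693.9431   179.7354 ]
 [ 439.5849   231.59076]]
side 11588 0.08320687933622992
((518.9039916992188, -15.413223266601562), (461.2653503417969, 261.97802734375), 78.50924682617188) [[ 344.59613 -215.32901]
 [ 601.3233  -267.51758]
 [ 693.21185  184.50256]
 [ 436.48468  236.69113]]
corners [[ 0.34734535 -0.21666239  0.085     ]
 [ 0.437165    0.2325139   0.085     ]
 [ 0.6937049   0.18025538  0.085     ]
 [ 0.60372676 -0.26839974  0.085     ]]
corners side [[ 0.59985569 -0.26826224  0.085     ]
 [ 0.34681549 -0.21637578  0.085     ]
 [ 0.43174942  0.22812066  0.085     ]
 [ 0.69055235  0.17939347  0.085     ]]
pin [[ 0.49519085 -0.07845235  0.137     ]] [[ 0.4908571  -0.08106846  0.137     ]]
peg [[0.5435508  0.10873486 0.138     ]] [[0.54512359 0.10957812 0.138     ]]
```

```bash
cat >> h.py <<'E'
from scipy.spatial.transform import Rotation as Ro
C=np.array([.520,-.018]);YAW=-11.5
def S2W(x,y):
    a=np.radians(YAW);return C+np.array([[np.cos(a),-np.sin(a)],[np.sin(a),np.cos(a)]])@[x,y]
def W2S(p):
    a=np.radians(YAW);return np.array([[np.cos(a),np.sin(a)],[-np.sin(a),np.cos(a)]])@(np.array(p)[:2]-C)
def plan(x,y,z,pos=None,rot=None):
    from plant import r
    s=r.get_state();pos=s['tcp_pos'] if pos is None else pos;rot=s['eef_rot'] if rot is None else rot
    R=Ro.from_euler('xyz',rot,degrees=True).as_matrix()
    d=np.r_[S2W(x,y),z]-pos
    print('t',s['time_s'],'tcp shelf',W2S(pos)*1e3,pos[2],'rot',rot,'F',s['contact_force'],'shift',(R.T@d).round(4),'turn',np.radians(rot[2]-(YAW-90)).round(4))
E
python3 -c "
from h import *
plan(-.022,-.040,.226)"
```

```text
t 0.15 tcp shelf [-209.73790456 -688.58149154] 0.22584578481863507 rot [ 1.79926510e+02 -1.03409612e-02 -1.64770601e+02] F [ 0.44060942 -0.48893436  0.17487931] shift [-4.594e-01  4.948e-01  4.000e-04] turn -1.1043
```

Request:
{"api": "servo_tool", "payload": {
  "grip": [1, 1, 1, 1, 1, 1, 1, 1, 1, 1],
  "translation": [
    [-0.025, 0.027, 0],
    [-0.05, 0.054, 0],
    [-0.075, 0.081, 0],
    [-0.1, 0.108, 0],
    [-0.125, 0.135, 0],
    [-0.15, 0.162, 0],
    [-0.175, 0.189, 0],
    [-0.2, 0.216, 0],
    [-0.225, 0.243, 0],
    [-0.25, 0.27, 0]
  ],
  "turn": [-0.06, -0.12, -0.18, -0.24, -0.3, -0.36, -0.42, -0.48, -0.54, -0.6],
  "newtons": 20
}}

```text
time_s: 0.98
tcp_pos: [0.3479, -0.3234, 0.2266]
eef_rot: [-180.0, 0.0, -130.2]
contact_force: [1.2, -0.0, 1.1]
gripper_width: 0.0266
```

```bash
python3 -c "
from h import *
plan(-.022,-.040,.226)"
```

```text
t 0.9833 tcp shelf [-107.77501226 -333.59273989] 0.2265792213638417 rot [-1.79989957e+02  8.72425090e-03 -1.30232824e+02] F [ 1.17467097 -0.02426627  1.08994329] shift [-0.2987  0.0659  0.0006] turn -0.5015
```

Request:
{"api": "servo_tool", "payload": {
  "grip": [1, 1, 1, 1, 1, 1, 1, 1, 1, 1],
  "translation": [
    [-0.036, 0.008, 0],
    [-0.072, 0.016, 0],
    [-0.108, 0.024, 0],
    [-0.144, 0.032, 0],
    [-0.18, 0.04, 0],
    [-0.216, 0.048, 0],
    [-0.25, 0.056, 0],
    [-0.28, 0.063, 0],
    [-0.293, 0.065, 0],
    [-0.296, 0.066, 0]
  ],
  "turn": [-0.06, -0.12, -0.18, -0.24, -0.3, -0.36, -0.42, -0.48, -0.504, -0.504]
}}

```text
time_s: 1.82
tcp_pos: [0.4902, -0.0549, 0.2263]
eef_rot: [180.0, -0.0, -101.3]
contact_force: [0.0, 1.0, 0.6]
gripper_width: 0.0005
```

```bash
cat > look.py <<'E'
import sys
from h import *
from plant import r,capture,calibration
n,k=sys.argv[1],sys.argv[2]
s=r.get_state();c=calibration(n);p,d=capture(n);cv2.imwrite(f"pics/{n}{k}.png",p)
np.savez(f"{n}{k}.npz",p=p,d=d,**{a:np.array(v) for a,v in c.items()})
E
python3 look.py wrist 1; python3 -c "
from h import *
plan(-.022,-.040,.116)"
```

```text
t 1.8667 tcp shelf [-22.34921692 -42.97727107] 0.22620920754574264 rot [ 1.79961522e+02 -1.39218412e-02 -1.01432641e+02] F [ 0.18402166 -0.18398019 -0.10158671] shift [-0.003  -0.0004  0.1102] turn 0.0012
```

View pics/wrist1.png

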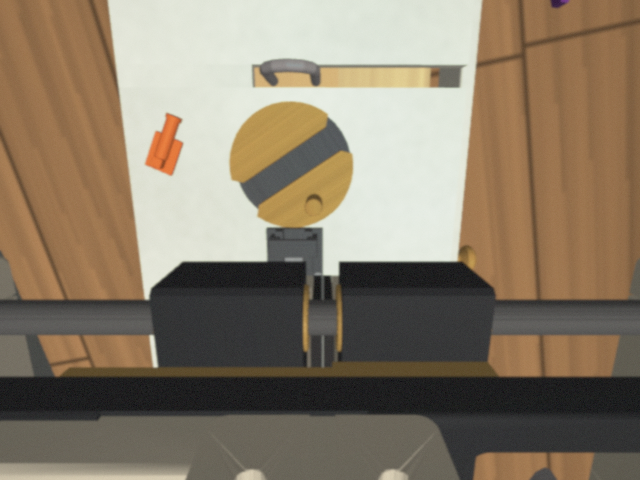

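```bash
python3 - <<'E'
from h import *
z=load('wrist',1)
print('disc',W2S(ray(z,(291,165),.109)[0])*1e3,'pin',W2S(ray(z,(314,203),.137)[0])*1e3,'ubolt',W2S(ray(z,(291,68),.128)[0])*1e3,'strap',W2S(ray(z,(294,232),.112)[0])*1e3)
P=cloud(z);T=np.array([.4902,-.0553,.2262]);R=Ro.from_euler('xyz',[180,0,-101.43],degrees=True).as_matrix()
Q=(P-T)@R
for v in range(262,440,12):
    print(v,[(u,tuple((Q[v,u]*1e3).round().astype(int))) for u in (160,230,300,312,322,332,345,410,480)if z['d'][v,u]>0])
E
```

```text
disc [  1.49528201 -92.98153297] pin [-15.65606593 -69.72396677] ubolt [  -1.04877389 -154.29301122] strap [ -0.16505725 -43.97760223]
262 [(160, (np.int64(-31), np.int64(-137), np.int64(142))), (230, (np.int64(38), np.int64(-23), np.int64(-73))), (300, (np.int64(38), np.int64(-6), np.int64(-71))), (312, (np.int64(-26), np.int64(-9), np.int64(126))), (322, (np.int64(-29), np.int64(-1), np.int64(137))), (332, (np.int64(-31), np.int64(8), np.int64(141))), (345, (np.int64(38), np.int64(5), np.int64(-72))), (410, (np.int64(38), np.int64(20), np.int64(-72))), (480, (np.int64(-57), np.int64(170), np.int64(226)))]
274 [(160, (np.int64(-41), np.int64(-137), np.int64(141))), (230, (np.int64(38), np.int64(-21), np.int64(-82))), (300, (np.int64(38), np.int64(-6), np.int64(-80))), (312, (np.int64(-36), np.int64(-9), np.int64(126))), (322, (np.int64(-39), np.int64(-1), np.int64(136))), (332, (np.int64(-41), np.int64(8), np.int64(141))), (345, (np.int64(38), np.int64(4), np.int64(-81))), (410, (np.int64(38), np.int64(19), np.int64(-80))), (480, (np.int64(-72), np.int64(172), np.int64(227)))]
286 [
[... 5433 characters left out ...]
-109))), (332, (np.int64(25), np.int64(1), np.int64(-109))), (345, (np.int64(25), np.int64(3), np.int64(-109))), (410, (np.int64(26), np.int64(12), np.int64(-110))), (480, (np.int64(24), np.int64(24), np.int64(-108)))]
430 [(160, (np.int64(24), np.int64(-25), np.int64(-111))), (230, (np.int64(25), np.int64(-14), np.int64(-112))), (300, (np.int64(26), np.int64(-4), np.int64(-113))), (312, (np.int64(25), np.int64(-2), np.int64(-112))), (322, (np.int64(25), np.int64(-1), np.int64(-113))), (332, (np.int64(25), np.int64(1), np.int64(-112))), (345, (np.int64(25), np.int64(3), np.int64(-112))), (410, (np.int64(25), np.int64(12), np.int64(-112))), (480, (np.int64(22), np.int64(24), np.int64(-108)))]
```

Request:
{"api": "servo_tool", "payload": {
  "grip": [1, 1, 1, 1, 1, 1, 1],
  "translation": [
    [0, -0.002, 0.03],
    [0, -0.002, 0.06],
    [0, -0.002, 0.085],
    [0, -0.002, 0.1],
    [0, -0.002, 0.108],
    [0, -0.002, 0.109],
    [0, -0.002, 0.109]
  ],
  "turn": [0, 0, 0, 0, 0, 0, 0]
}}

```text
time_s: 2.45
tcp_pos: [0.491, -0.058, 0.1179]
eef_rot: [180.0, -0.0, -101.6]
contact_force: [-0.1, 0.8, 0.4]
gripper_width: 0.0006
```

```bash
python3 look.py scene 2;python3 look.py side 2; python3 -c "
from h import *
plan(-.028,-.070,.117)
a=cv2.imread('pics/scene2.png')[205:350,215:430];b=cv2.imread('pics/side2.png')[155:300,225:385]
cv2.imwrite('pics/c2.png',np.hstack([cv2.resize(a,(430,290)),cv2.resize(b,(320,290))]))
"
```

```text
t 2.55 tcp shelf [-19.74810605 -44.36343293] 0.11875677663597918 rot [-1.79899313e+02  3.21807847e-02 -1.01545305e+02] F [ 0.2589581   0.48077463 -0.59596857] shift [0.0256 0.0082 0.0017] turn -0.0008
```

View pics/c2.png

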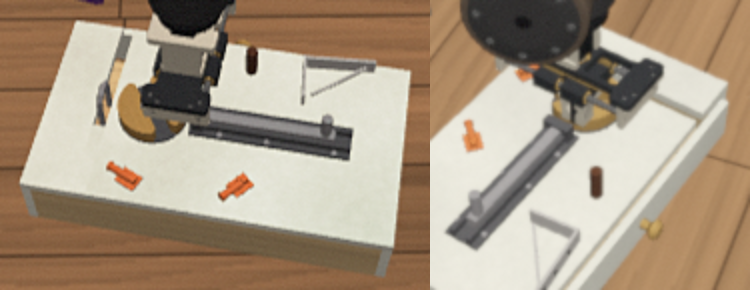

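Request:
{"api": "servo_tool", "payload": {
  "grip": [1, 1, 1, 1, 1, 1, 1, 1, 1, 1],
  "translation": [
    [0.003, 0, 0],
    [0.006, 0, 0],
    [0.009, 0.001, 0],
    [0.012, 0.003, 0],
    [0.015, 0.004, 0],
    [0.018, 0.0055, 0],
    [0.021, 0.0065, 0],
    [0.024, 0.0075, 0],
    [0.026, 0.008, 0],
    [0.026, 0.008, 0]
  ],
  "turn": [0, 0, 0, 0, 0, 0, 0, 0, 0, 0]
}}

```text
time_s: 3.38
tcp_pos: [0.4779, -0.0812, 0.1179]
eef_rot: [-180.0, 0.0, -101.5]
contact_force: [-1.3, 2.9, -0.4]
gripper_width: 0.0005
```

```bash
python3 look.py wrist 3; python3 -c "
from h import *
plan(-.029,-.0755,.117)"
```

```text
t 3.4333 tcp shelf [-28.57299644 -70.29158462] 0.11784848487764724 rot [-1.79981282e+02  2.37890512e-02 -1.01530798e+02] F [-1.58074574  3.21454018  0.76401112] shift [0.0052 0.0004 0.0008] turn -0.0005
```

View pics/wrist3.png

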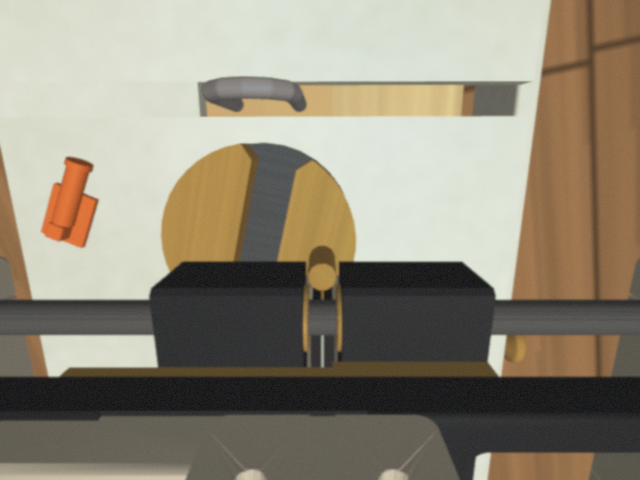

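```bash
python3 - <<'E'
from h import *
z=load('wrist',3)
cv2.imwrite('pics/w3.png',cv2.resize(z['p'][120:280,140:380],None,fx=3.3,fy=3.3,interpolation=cv2.INTER_CUBIC))
E
```

```text
(no output)
```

View pics/w3.png

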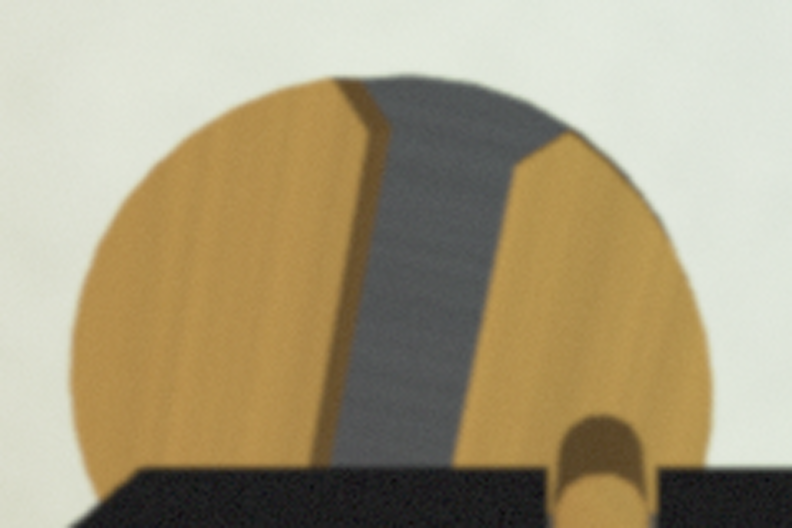

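```bash
python3 - <<'E'
from h import *
z=load('wrist',3)
f=lambda a:np.array(a)/3.3+[140,120]
for q in ([(367,132),(311,464)],[(513,166),(453,464)]):
    a,b=[W2S(p)*1e3 for p in ray(z,f(q),.109)];d=a-b;print(a,b,np.degrees(np.arctan2(-d[0],-d[1])))
print(W2S(ray(z,f((600,490)),.137)[0])*1e3)
E
```

```text
[   3.07012358 -129.24483133] [ 13.17381628 -83.23435003] 12.385308139071089
[ -16.16505846 -124.80844262] [ -6.9290513  -83.23208555] 12.524627212451763
[-27.76040587 -88.90243941]
```

Request:
{"api": "servo_tool", "payload": {
  "grip": [1, 1, 1, 1, 1],
  "translation": [
    [0.002, 0.0003, 0],
    [0.004, 0.0006, 0],
    [0.006, 0.0008, 0],
    [0.006, 0.0008, 0],
    [0.006, 0.0008, 0]
  ],
  "turn": [0, 0, 0, 0, 0]
}}

```text
time_s: 3.85
tcp_pos: [0.4762, -0.0873, 0.1176]
eef_rot: [-180.0, -0.0, -101.5]
contact_force: [-0.2, -0.6, 0.7]
gripper_width: 0.0007
```

```bash
python3 look.py wrist 4; python3 -c "
from h import *
plan(-.029,-.0767,.117)
z=load('wrist',4)
cv2.imwrite('pics/w4.png',cv2.resize(z['p'][120:280,140:380],None,fx=3.3,fy=3.3,interpolation=cv2.INTER_CUBIC))"
```

```text
t 3.9 tcp shelf [-29.08148781 -76.63494623] 0.11760464578827637 rot [-1.79987184e+02 -2.95391039e-02 -1.01521075e+02] F [-0.34905252  0.8480637  -0.16079477] shift [ 0.0001 -0.0001  0.0006] turn -0.0004
```

View pics/w4.png

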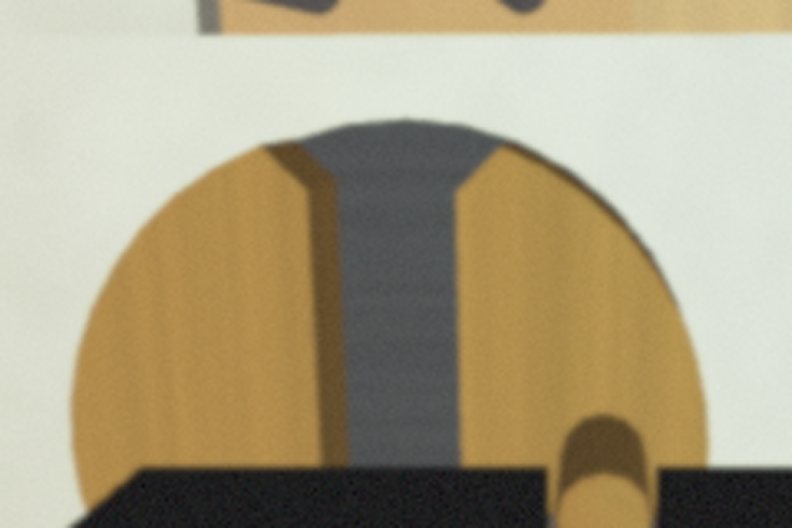

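```bash
python3 - <<'E'
from h import *
z=load('wrist',4)
f=lambda a:np.array(a)/3.3+[140,120]
for q in ([(308,190),(322,464)],[(456,190),(461,464)],[(1-1+20,34),(780,34)]):
    a,b=[W2S(p)*1e3 for p in ray(z,f(q),.109 if q[0][0]>30 else .085)];d=a-b;print(a,b,np.degrees(np.arctan2(-d[0],-d[1])))
E
```

```text
[  10.8139806  -128.05386135] [ 11.09010966 -89.70915261] 0.41259295478737457
[  -8.96318232 -128.05255994] [ -8.55417308 -89.70816782] 0.6111353748920989
[  57.80659205 -148.88784086] [ -54.8861233  -148.87950304] -89.99576084509445
```

Request:
{"api": "servo_tool", "payload": {
  "grip": [1, 1, 1, 1, 1, 1, 1, 1, 1, 1],
  "translation": [
    [-0.006, 0, 0],
    [-0.012, 0, -0.02],
    [-0.02, 0, -0.05],
    [-0.05, -0.005, -0.06],
    [-0.085, -0.01, -0.06],
    [-0.12, -0.015, -0.06],
    [-0.155, -0.02, -0.06],
    [-0.19, -0.025, -0.06],
    [-0.22, -0.029, -0.06],
    [-0.234, -0.029, -0.06]
  ],
  "turn": [0, 0, 0, 0, 0, 0, 0, 0, 0, 0]
}}

```text
time_s: 4.73
tcp_pos: [0.5526, 0.14, 0.1774]
eef_rot: [-179.9, 0.0, -101.4]
contact_force: [-0.0, -0.1, -0.7]
gripper_width: 0.0004
```

Request:
{"api": "servo_tool", "payload": {
  "grip": [1],
  "translation": [
    [0, 0, 0]
  ],
  "turn": [0]
}}

```text
time_s: 4.82
tcp_pos: [0.552, 0.1395, 0.1771]
eef_rot: [-180.0, -0.0, -101.4]
contact_force: [-0.6, 0.1, -0.4]
gripper_width: 0.0002
```

```bash
python3 look.py wrist 5; python3 look.py scene 5; python3 -c "
from h import *
plan(-.00,.155,.112)
z=load('scene',5)
cv2.imwrite('pics/s5.png',cv2.resize(z['p'][205:350,215:430],None,fx=3.7,fy=3.7,interpolation=cv2.INTER_CUBIC))"
```

```text
t 4.9167 tcp shelf [ -0.58084647 157.96528296] 0.17715613472279335 rot [ 1.79966185e+02 -4.54611246e-02 -1.01452432e+02] F [-1.15227683 -0.28727798 -0.16863693] shift [ 0.0029 -0.0006  0.0652] turn 0.0008
```

View pics/s5.png

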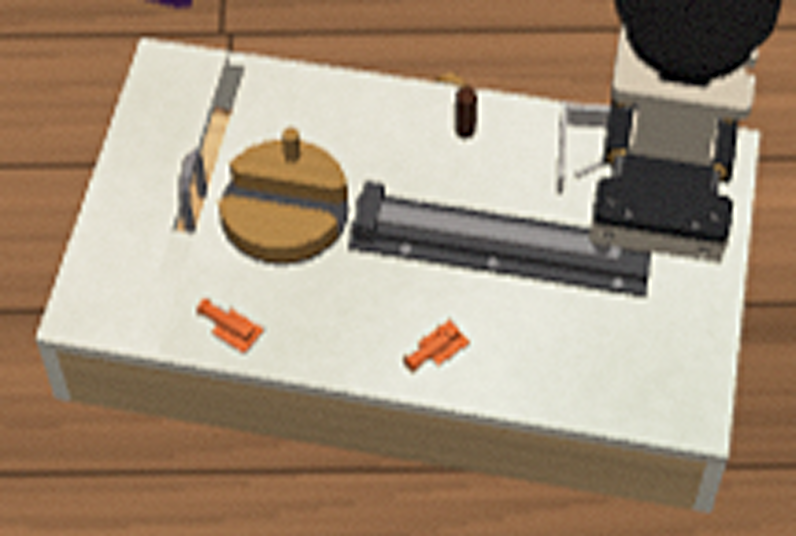

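View pics/wrist5.png

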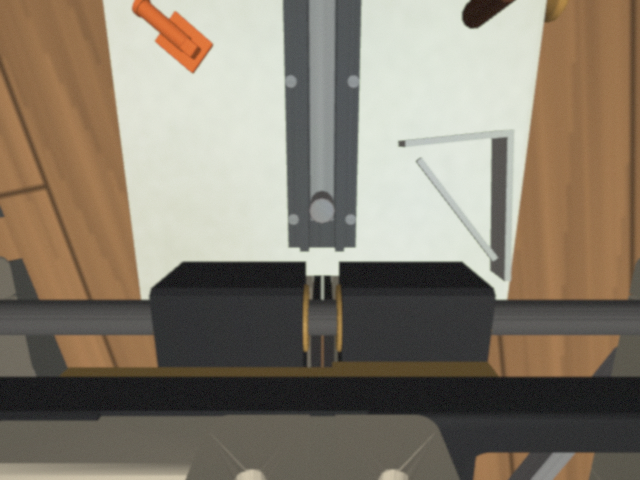

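Request:
{"api": "servo_tool", "payload": {
  "grip": [1, 1, 1, 1, 1],
  "translation": [
    [0, 0, 0.03],
    [0, 0, 0.055],
    [0, 0, 0.063],
    [0, 0, 0.065],
    [0, 0, 0.065]
  ],
  "turn": [0, 0, 0, 0, 0]
}}

```text
time_s: 5.33
tcp_pos: [0.5513, 0.1358, 0.1129]
eef_rot: [180.0, -0.0, -101.5]
contact_force: [0.3, 0.2, 0.6]
gripper_width: 0.0006
```

```bash
python3 -c "
from h import *
z=load('wrist',5)
print(W2S(ray(z,(322,209),.138)[0]))
plan(-.00,-.0,.112)"
```

```text
[0.00093644 0.12852126]
t 5.3333 tcp shelf [-3.27356581e-02  1.56944788e+02] 0.11285127945301177 rot [ 1.79989202e+02 -4.60975408e-02 -1.01547377e+02] F [0.25389616 0.16310257 0.63903391] shift [ 0.1569 -0.0002  0.001 ] turn -0.0008
```

Request:
{"api": "servo_tool", "payload": {
  "grip": [1, 1, 1, 1, 1, 1, 1, 1, 1, 1],
  "translation": [
    [0.004, 0, 0],
    [0.008, 0, 0],
    [0.012, 0, 0],
    [0.016, 0, 0],
    [0.02, 0, 0],
    [0.024, 0, 0],
    [0.028, 0, 0],
    [0.032, 0, 0],
    [0.036, 0, 0],
    [0.04, 0, 0]
  ],
  "turn": [0, 0, 0, 0, 0, 0, 0, 0, 0, 0]
}}

```text
time_s: 6.17
tcp_pos: [0.5432, 0.0971, 0.1126]
eef_rot: [-180.0, 0.0, -101.5]
contact_force: [0.7, 2.0, 1.9]
gripper_width: -0.0001
```

Request:
{"api": "servo_tool", "payload": {
  "grip": [1, 1, 1, 1, 1, 1, 1, 1, 1, 1],
  "translation": [
    [0.004, 0, 0],
    [0.008, 0, 0],
    [0.012, 0, 0],
    [0.016, 0, 0],
    [0.02, 0, 0],
    [0.024, 0, 0],
    [0.028, 0, 0],
    [0.032, 0, 0],
    [0.036, 0, 0],
    [0.04, 0, 0]
  ],
  "turn": [0, 0, 0, 0, 0, 0, 0, 0, 0, 0]
}}

```text
time_s: 7.0
tcp_pos: [0.5351, 0.0578, 0.1126]
eef_rot: [180.0, -0.0, -101.5]
contact_force: [1.1, 1.7, 1.1]
gripper_width: 0.0004
```

```bash
python3 look.py wrist 6; python3 look.py scene 6; python3 -c "
from h import *
plan(-.00,-.0,.112)
z=load('scene',6)
cv2.imwrite('pics/s6.png',cv2.resize(z['p'][205:350,215:430],None,fx=3.7,fy=3.7,interpolation=cv2.INTER_CUBIC))"
```

```text
t 7.1 tcp shelf [-0.55569983 76.83581036] 0.112387945726089 rot [ 1.79962297e+02 -3.36931843e-02 -1.01551412e+02] F [ 0.37250402 -0.28913845  0.49246278] shift [ 0.0768 -0.0006  0.0004] turn -0.0009
```

View pics/s6.png

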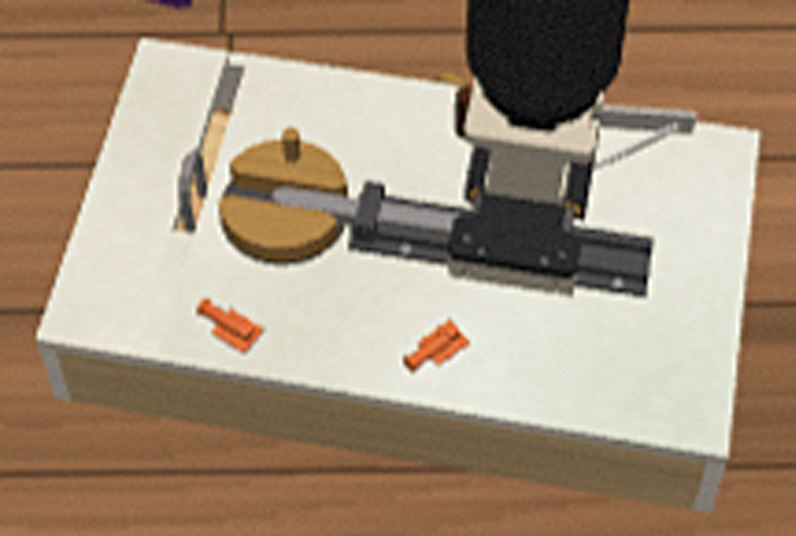

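View pics/wrist6.png

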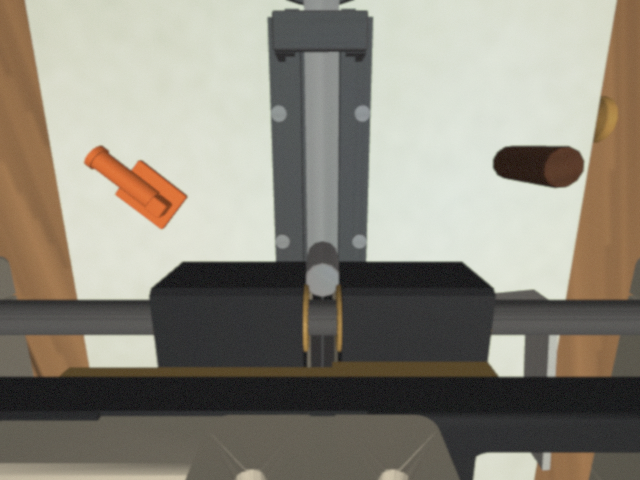

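Request:
{"api": "servo_tool", "payload": {
  "grip": [1, 1, 1, 1, 1, 1, 1, 1, 1, 1],
  "translation": [
    [0.004, 0, 0],
    [0.008, 0, 0],
    [0.012, 0, 0],
    [0.016, 0, 0],
    [0.02, 0, 0],
    [0.024, 0, 0],
    [0.028, 0, 0],
    [0.032, 0, 0],
    [0.036, 0, 0],
    [0.04, 0, 0]
  ],
  "turn": [0, 0, 0, 0, 0, 0, 0, 0, 0, 0]
}}

```text
time_s: 7.93
tcp_pos: [0.5273, 0.0187, 0.1126]
eef_rot: [-180.0, 0.0, -101.5]
contact_force: [1.2, 1.7, 0.8]
gripper_width: 0.0007
```

Request:
{"api": "servo_tool", "payload": {
  "grip": [1, 1, 1, 1, 1, 1, 1, 1, 1, 1],
  "translation": [
    [0.004, 0, 0],
    [0.008, 0, 0],
    [0.012, 0, 0],
    [0.016, 0, 0],
    [0.02, 0, 0],
    [0.023, 0, 0],
    [0.026, 0, 0],
    [0.028, 0, 0],
    [0.03, 0, 0],
    [0.031, 0, 0]
  ],
  "turn": [0, 0, 0, 0, 0, 0, 0, 0, 0, 0]
}}

```text
time_s: 8.77
tcp_pos: [0.521, -0.0116, 0.1125]
eef_rot: [180.0, -0.0, -101.5]
contact_force: [0.5, 2.5, 1.4]
gripper_width: 0.0002
```

Request:
{"api": "servo_tool", "payload": {
  "grip": [1, 1, 1, 1],
  "translation": [
    [0.001, 0, 0],
    [0.002, 0, 0],
    [0.003, 0, 0],
    [0.003, 0, 0]
  ],
  "turn": [0, 0, 0, 0]
}}

```text
time_s: 9.1
tcp_pos: [0.5204, -0.0144, 0.1125]
eef_rot: [180.0, -0.0, -101.5]
contact_force: [0.4, 0.9, -0.1]
gripper_width: 0.0005
```

```bash
python3 look.py wrist 7; python3 look.py scene 7; python3 -c "
from h import *
plan(-.00,-.0,.112)
z=load('scene',7)
cv2.imwrite('pics/s7.png',cv2.resize(z['p'][205:350,215:430],None,fx=3.7,fy=3.7,interpolation=cv2.INTER_CUBIC))"
```

```text
t 9.2 tcp shelf [-0.37522568  3.60168837] 0.11251441411876292 rot [ 1.79987956e+02 -1.40322211e-02 -1.01516904e+02] F [-0.09041254  1.0022102  -0.40352937] shift [ 0.0036 -0.0004  0.0005] turn -0.0003
```

View pics/s7.png

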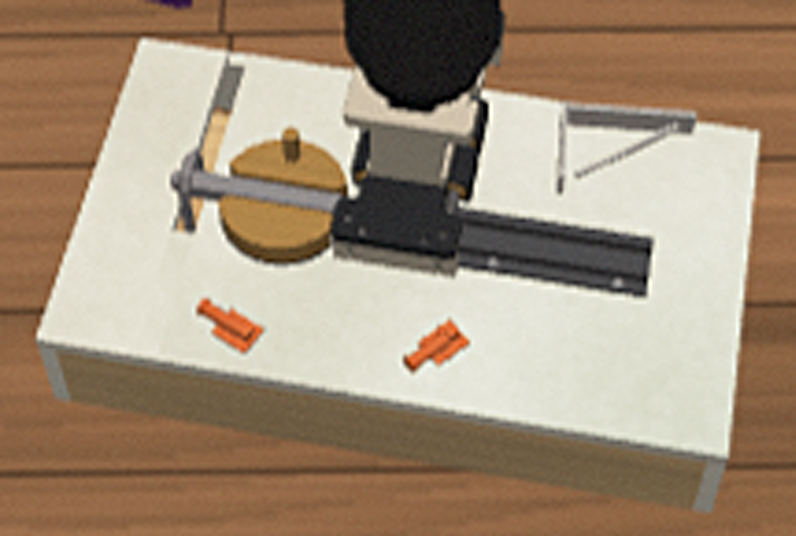

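View pics/wrist7.png

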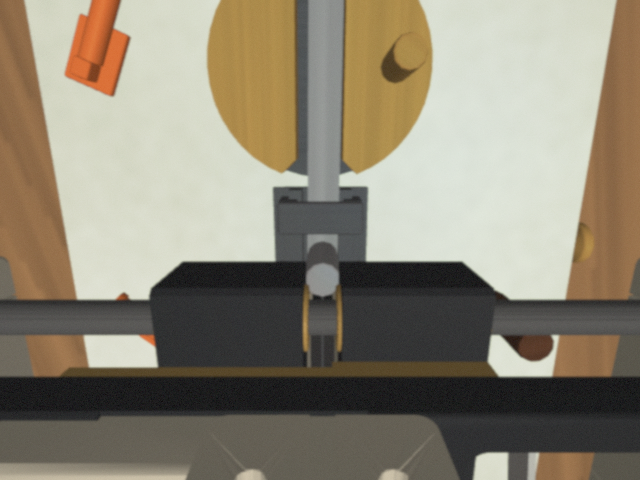

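Through the U-bolt, a few mm short of the strap and no stop force yet; creep on.

Request:
{"api": "servo_tool", "payload": {
  "grip": [1, 1, 1, 1],
  "translation": [
    [0.0005, 0, 0],
    [0.001, 0, 0],
    [0.0015, 0, 0],
    [0.0015, 0, 0]
  ],
  "turn": [0, 0, 0, 0]
}}

```text
time_s: 9.53
tcp_pos: [0.5201, -0.0158, 0.1125]
eef_rot: [180.0, 0.0, -101.5]
contact_force: [0.7, 1.5, -0.3]
gripper_width: 0.0006
```

Request:
{"api": "servo_tool", "payload": {
  "grip": [1, 1, 1, 1],
  "translation": [
    [0.0005, 0, 0],
    [0.001, 0, 0],
    [0.0015, 0, 0],
    [0.0015, 0, 0]
  ],
  "turn": [0, 0, 0, 0]
}}

```text
time_s: 9.87
tcp_pos: [0.5198, -0.0173, 0.1125]
eef_rot: [180.0, -0.0, -101.5]
contact_force: [0.4, 0.7, 0.2]
gripper_width: 0.0002
```

Request:
{"api": "servo_tool", "payload": {
  "grip": [1, 1, 1, 1],
  "translation": [
    [0.0005, 0, 0],
    [0.001, 0, 0],
    [0.001, 0, 0],
    [0.001, 0, 0]
  ],
  "turn": [0, 0, 0, 0]
}}

```text
time_s: 10.2
tcp_pos: [0.5196, -0.0183, 0.1126]
eef_rot: [180.0, -0.0, -101.5]
contact_force: [-0.0, 0.8, -0.1]
gripper_width: 0.0008
```

Request:
{"api": "servo_tool", "payload": {
  "grip": [1, 1, 1, 1],
  "translation": [
    [0.0005, 0, 0],
    [0.001, 0, 0],
    [0.001, 0, 0],
    [0.001, 0, 0]
  ],
  "turn": [0, 0, 0, 0]
}}

```text
time_s: 10.53
tcp_pos: [0.5195, -0.0191, 0.1126]
eef_rot: [-180.0, 0.0, -101.5]
contact_force: [0.7, 2.3, -0.8]
gripper_width: 0.0004
```

Request:
{"api": "servo_tool", "payload": {
  "grip": [1, 1, 1, 1],
  "translation": [
    [0.0005, 0, 0],
    [0.001, 0, 0],
    [0.001, 0, 0],
    [0.001, 0, 0]
  ],
  "turn": [0, 0, 0, 0]
}}

```text
time_s: 10.87
tcp_pos: [0.5196, -0.0194, 0.1126]
eef_rot: [-180.0, 0.1, -101.5]
contact_force: [0.7, 6.9, -0.7]
gripper_width: 0.0006
```

Request:
{"api": "servo_tool", "payload": {
  "grip": [1, 1, 1, 1],
  "translation": [
    [0.0005, 0, 0],
    [0.001, 0, 0],
    [0.001, 0, 0],
    [0.001, 0, 0]
  ],
  "turn": [0, 0, 0, 0]
}}

```text
time_s: 11.2
tcp_pos: [0.5196, -0.0196, 0.1126]
eef_rot: [-179.9, 0.1, -101.5]
contact_force: [-0.3, 10.4, -0.9]
gripper_width: 0.0007
```

```bash
python3 look.py wrist 8;  python3 -c "
from h import *
plan(-.00,-.0,.112)
z=load('wrist',8)
cv2.imwrite('pics/w8.png',cv2.resize(z['p'][150:300,240:400],None,fx=4,fy=4,interpolation=cv2.INTER_CUBIC))"
```

```text
t 11.25 tcp shelf [-0.03193065 -1.61141001] 0.11260976942128756 rot [-1.79946734e+02  1.44448303e-01 -1.01517093e+02] F [-0.57503063 10.82591221 -0.2636511 ] shift [-0.0016 -0.      0.0006] turn -0.0003
```

View pics/w8.png

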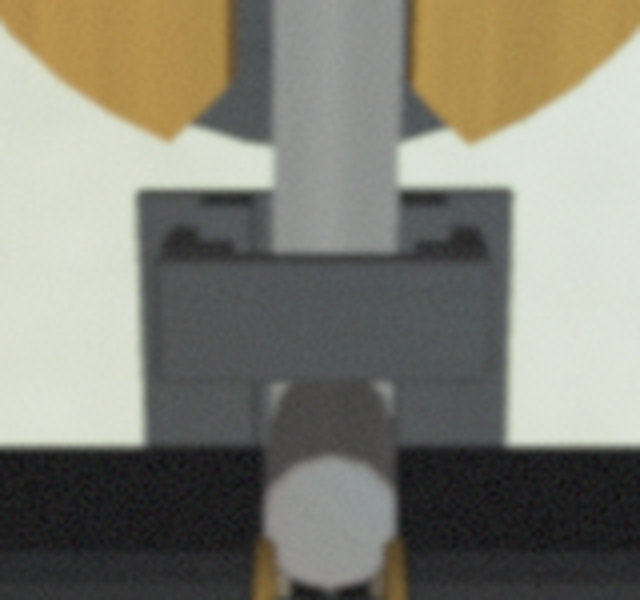

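The peg meets the strap: the force rose to 10.8 N with the TCP stalled. Now I back off and clear the view.

Request:
{"api": "servo_tool", "payload": {
  "grip": [1, 1, 1, 1, 1, 1, 1, 1, 1, 1],
  "translation": [
    [-0.003, 0, 0],
    [-0.01, 0, 0],
    [-0.02, 0, 0],
    [-0.02, 0, -0.03],
    [-0.02, 0, -0.06],
    [-0.05, 0, -0.09],
    [-0.08, 0, -0.11],
    [-0.11, 0, -0.11],
    [-0.14, 0, -0.11],
    [-0.14, 0, -0.11]
  ],
  "turn": [0, 0, 0, 0, 0, 0, 0, 0, 0, 0]
}}

```text
time_s: 12.08
tcp_pos: [0.5482, 0.1204, 0.2229]
eef_rot: [-179.9, 0.0, -101.4]
contact_force: [-0.1, -0.0, -0.1]
gripper_width: 0.0006
```

```bash
python3 look.py side 9; python3 look.py scene 9; python3 -c "
from h import *
plan(0,0,.112)
s=load('scene',9);t=load('side',9)
cv2.imwrite('pics/s9.png',cv2.resize(s['p'][205:350,215:430],None,fx=3.7,fy=3.7,interpolation=cv2.INTER_CUBIC))
cv2.imwrite('pics/t9.png',cv2.resize(t['p'][155:345,175:385],None,fx=3.1,fy=3.1,interpolation=cv2.INTER_CUBIC))"
```

```text
t 12.1833 tcp shelf [ -0.66248752 137.94937672] 0.22217260365169889 rot [ 1.79963995e+02 -5.02219266e-02 -1.01401586e+02] F [ 0.37763213 -0.20696192 -0.13717468] shift [ 0.1379 -0.0005  0.1103] turn 0.0017
```

View pics/s9.png

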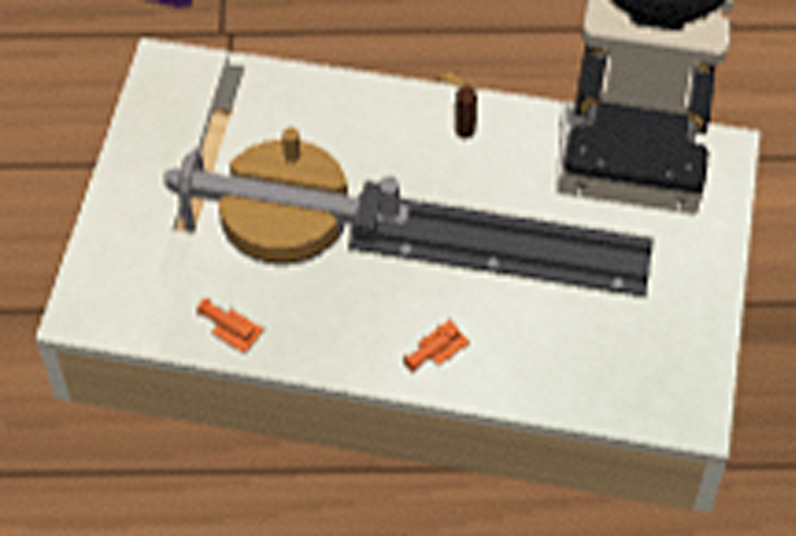

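View pics/t9.png

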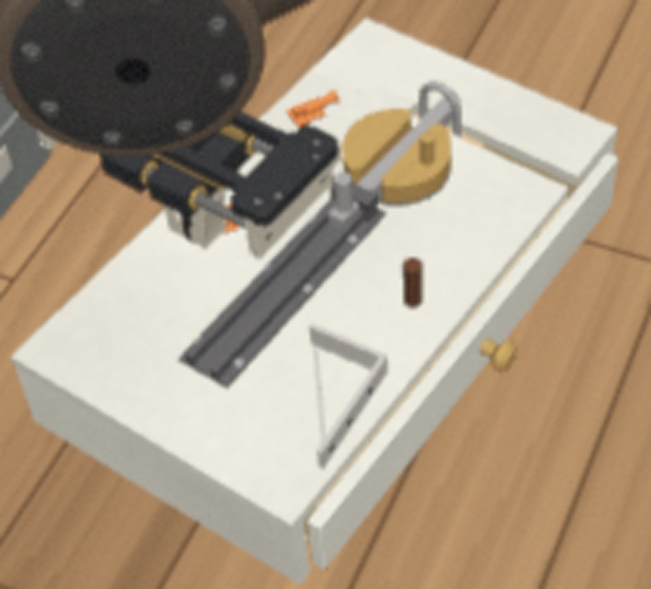

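```bash
python3 -c "
from h import *
s=load('scene',9);t=load('side',9)
print('peg',W2S(ray(s,np.array((389,184))/3.7+[215,205]-.36,.138)[0])*1e3,W2S(ray(t,np.array((343,176))/3.1+[175,155]-.34,.138)[0])*1e3)
from plant import order
print(order.close_job())"
```

```text
peg [ -0.67865549 -16.3871522 ] [ -0.64894477 -16.03877166]
the job is handed in; nothing more can be done
None
```

The drawer is locked and the job is handed in. I turned the disc about 55–60° by its pin until the slot lined up. Only then did I push the bar by its peg through the slot and the U-bolt, until the peg met the strap. I pushed only with the closed fingertips.

Last checks:
- **Disc:** the wrist camera put the slot about 0.5° off the shelf's y axis before the bar went in.
- **Bar:** it is home. The wrist force rose to about 11 N while the tool stalled against the strap. After I backed off, both fixed cameras put the peg at shelf y ≈ -16 mm, against a nominal -15 mm and within the 2 mm calibration. The nose is visible beyond the U-bolt.
- **Surroundings:** by eye, the drawer still looks shut and the things on the shelf top look unmoved. In the side view the gripper partly hid one orange anchor, but the scene camera shows it in place. I did not look closely at the box, jar and screwdriver again; the arm passed above the counter and no contact force showed.
- **Time:** the clock read about 12.2 s when I handed in, with the arm clear of everything.

None of the checks failed. The wrist and fixed cameras disagreed by about 1–3 mm throughout, so I judged the bar's final position by contact force.

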